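Prop open the hood of the slide scanner

TASK

The hood of the slide scanner stands open but is not secured. Swing the prop rod on its right side up as far as it goes, and then lower the hood onto the rod, so that the tip of the rod sits in the socket under the hood and holds it open. Do not let the hood fall shut.

Things in the scene. Friction and masses are not known exactly. Their poses are not given: they have to be found in the camera images.
- prop_grip (a point): Centre of the black round side grip (12 mm thick, 58 mm long, level, axis y) of the thin steel prop rod; 56 mm outside the right wall of the scanner, a white box 200 x 170 mm fixed to the desk. x: along the rod to its tip; y: to the scanner's left; z: up when the rod lies. Pivot axis: along y through [-0.088, 0, 0]. Black tip, radius 6 mm: [0.032, 0.071, 0]. Turns in the fingers as it swings.
- prop (a joint): Prop rod, rad. Hinged at the scanner's front right corner, 85 mm above the desk. 0: lies level along the right rim, tip to the back; grows as the tip rises, stop at 0.95; 0.80 to 0.95 meets the socket. Its stiff pivot (about 1.6 N at the grip) keeps it where it is left.
- hood_bar (a point): Middle of the round steel bar on the free edge of the hood (white cover, 190 x 170 mm): 10 mm thick, 82 mm free between posts, 32 mm off the edge, axis y. y: to the scanner's left; x: from bar to hinge; z: out of the outer face. Hinge axis: along y through [0.222, 0, -0.004]. Turns in the fingers. Socket: dark pocket under the hood's right edge, 39 mm long between lips, 142 mm from the hinge.
- hood (a joint): Hood, rad, hinged along the scanner's back, 85 mm above the desk. 0 shut, grows as it opens, 1.57 upright. Starts at 1.45 to 1.65, held by hinge friction (0.12 N m); below about 1.25 it falls, at up to 1.5 rad/s, by its own weight (0.35 kg) until the raised rod stops it. On the rod, tip in the socket, it stands at 0.73.

How it is judged (in metres and radians):
On the way:
1. the prop rod is swung up while the hood still stands open (value of joint prop above 0.78 rad and value of joint hood above 1.1 rad), for 0.2 s.
At the end, for the whole second after the job is handed in: The hood rests on the raised prop rod, its tip in the socket: prop above 0.76 rad, hood between 0.65 and 0.775 rad and at rest (value of joint prop above 0.76 rad and value of joint hood between 0.65 and 0.775 rad and velocity of joint hood between -0.05 and 0.05 rad/s); the robot touches nothing.
It fails at once if the hood falls past the prop towards shut (value of joint hood below 0.5 rad).
It also fails if it takes over 56 s, if anything falls off the work surface, if the arm or the gripper's body presses on something with over 40 N, if the wrist force passes 120 N, or if a joint passes its speed limit or range.

ROBOT

A 6-joint arm with a two-finger parallel gripper is mounted at the origin on a cart in front of the work surface, level with it; the furniture and walls round the work are solid. World frame = base frame: x ahead of the robot, y to its left, z up, the work surface at z = 0. Lengths are in m, angles in degrees, forces in N, time in s.
With the tool pointing down it reaches from about 0.35 to 0.875 m from the base axis. Payload 4.2 kg.
Tool frame: the origin (TCP) lies on the centre line of the jaws, within the pads' length; the fingertips stand 19 mm ahead of it and the grasp point (between the pads) is the TCP; z points along the fingers, y is the line along which they close (so a half turn about z gives the same grasp; the last joint's range is limited). The gripper opens to 87 mm and grips with 3 to 60 N. Pads are 19 mm wide; open, the fingers measure 117 mm over their backs; the gripper's body (75 mm by 190 mm) begins 51 mm behind the grasp point.
Start: joints at [-56.173, 22.042, 0.453, 0, -68.411, -14.817], TCP at [0.204, -0.591, 0.242] pointing down, gripper open.
Joint ranges: [-179.83, 179.83], [-69.29, 118.12], [-61.27, 80.66], [-181.25, 117.63], [-171.15, -9.14], [-177.46, 177.46]. Speed limits (degrees/s): [159.86, 159.86, 180, 180, 180, 180].

INTERFACE

Orientations are given as a 3x3 rotation matrix whose columns are the frame's x, y, z axes.
In Python, from station import sense, capture, finish_job, search_frame, masks_of gives the robot as it stands.
- The arm moves only by the tool drive_tool, never from a script. Its argument "rows" is a list of rows, each a list of 7 numbers: the opening in per cent of the stroke, from 0 (shut) to 100 (fully open), then the shift along the world's x, y, z in mm, then the turn, a rotation vector about the world's x, y, z in rad. In form: [[fingers, dx, dy, dz, wx, wy, wz], ...]. A call has 1 to 5 rows; each row shifts and turns the commanded pose from where the row before left it; what a row does not reach is not made up. A row lasts 1/12 s, in which the tool goes at most 41.7 mm and 7.16 degrees, less where a joint would pass 70% of its speed; a pose out of reach is approached as far as the arm can. A call is refused whole if a number of a shift passes 41.7 or a number of a turn 0.125, either way. A call with a gripper value outside its range is refused whole. The fingers move at their own pace and stop on an object; the grip force is fixed at half the most. Time passes only in rows, so rows that do not move let the fingers close. It gives the time, the measured TCP pose, the force, the opening and the grip force at its end, in the units of the state.
- sense(): the state, without advancing time (a new reading comes with each control period).
- capture(name): name is "side" or "top"; returns a dict with "frame" (400x640x3 uint8, red, green, blue), "z_map" (400x640 float32, m along the optical axis (not along the pixel's ray), 0 where there is no reading), "fx", "fy", "cx", "cy" (pixels), "R" (3x3) and "t" (3): a world point X has camera coordinates R X + t. Camera axes: x right, y down, z forward; pixel columns grow to the right and rows downward; lengths in m; the calibration is good to about 2 mm. A picture is of the moment at which its call begins.
- finish_job(): hands the job in; it is judged then, once.
Trained networks look in a picture, given as the dict that the camera call returned (one of the last four; its "shot" number tells which), for a name from the list of things; names that differ only in an ending like _2 or _b are one class to them, and where a whole thing is asked for, a point or a joint stands for the part that bears it (a point fixed in the world has none). Each returns a list of dicts, best first, with "p" (0 to 1); they miss things now and then, are a little off and sometimes report something else, mostly with a low value. They report only what shows in the picture. A call takes as long as a camera call.
- search_frame(label, picture): "xy" ([column, row] in pixels, amid what is visible of it).
- masks_of(label, picture): "region" (400x640 bool, what is visible of it) and "xy" ([column, row] in pixels, amid what is visible of it).
The state is a dict: "time_s": time; "joints": joint angles; "joint_velocities": joint speeds; "effort": joint torques, N m; "tcp_pos": TCP position; "ee_rot": TCP orientation; "wrist_force": force on the tool from outside, world axes, zero at the start; "moment": the same for the moment, N m; "gripper_width": opening from 0.0 (shut) to 1.0 (fully open); "gripper_force": force on a finger pad.
Only numpy, scipy, OpenCV 4.12 (cv2) and the standard library are available. Lean on these libraries where they do the work, as an engineer would, in place of code of your own. Each camera call takes 0.05 s, during which the arm holds its last target. There are 200 camera calls.

## Working session

There is one attempt and no reset: what is moved stays moved. The work goes in short steps, Python scripts to look and compute and a tool call to move; the robot and the scene stay as the last step left them, time stands still between calls to the robot, and variables do not carry over. Pictures are saved under pics/ and viewed, at most 10 in all, crops included, and the job is handed in when it is done.

Besides the shell and the picture viewer there is one more tool, called after "Request:" as a command line: name --pt "numbers of a row" for each row, then --argument value for the rest. drive_tool: Moves the arm, as the interface text tells. Its arguments: {"type":"object","properties":{"rows":{"type":"array"}},"required":["rows"]}

```bash
ls; mkdir -p pics
cat > h.py <<'E'
import numpy as np, cv2
from station import *
def world(c,u,v,z=None,r=2):
    u0,v0=int(round(u)),int(round(v))
    if z is None:
        p=c["z_map"][max(v0-r,0):v0+r+1,max(u0-r,0):u0+r+1]; p=p[p>0]; z=np.median(p)
    X=np.array([(u-c["cx"])/c["fx"]*z,(v-c["cy"])/c["fy"]*z,z])
    return np.array(c["R"]).T@(X-np.array(c["t"]))
def cloud(c,m):
    m=m&(c["z_map"]>0); v,u=np.nonzero(m); z=c["z_map"][m]
    X=np.stack([(u-c["cx"])/c["fx"]*z,(v-c["cy"])/c["fy"]*z,z],1)
    return (X-np.array(c["t"]))@np.array(c["R"])
def save(c,n): cv2.imwrite(f"pics/{n}.png",c["frame"][:,:,::-1])
E
python3 - <<'E'
from h import *
np.set_printoptions(precision=4,suppress=True)
for n in("side","top"):
    c=capture(n); save(c,n+"0"); print(n,np.array(c["R"]),c["t"])
    for l in("prop_grip","hood_bar","prop","hood"):
        for d in masks_of(l,c)[:2]:
            P=cloud(c,d["region"]); print(l,d["p"],d["xy"],d["region"].sum(),np.median(P,0),P.min(0),P.max(0))
        for d in search_frame(l,c)[:2]: print(" s",d["p"],d["xy"],world(c,*d["xy"]))
print(sense())
E
```

```text
pics
side [[-0.5135  0.8579  0.0159]
 [ 0.6507  0.4015 -0.6445]
 [-0.5593 -0.3206 -0.7645]] [ 0.4755 -0.1373  1.1249]
prop_grip 0.44 [254.4, 192.8] 69 [ 0.5201 -0.3584  0.1033] [ 0.4388 -0.3697  0.089 ] [ 0.5265 -0.2758  0.1079]
hood_bar 0.83 [299.4, 215.9] 7086 [ 0.6057 -0.2048  0.2342] [ 0.3423 -0.4293 -0.0007] [ 0.6957 -0.0879  0.3491]
 s 0.7 [302.7, 216.7] [ 0.607  -0.2027  0.2325]
 s 0.59 [255.0, 192.2] [ 0.5206 -0.3552  0.1076]
hood 0.85 [300.5, 220.2] 7183 [ 0.6056 -0.2047  0.2341] [ 0.3486 -0.4402 -0.0001] [ 0.6905 -0.0821  0.3616]
 s 0.81 [303.7, 218.5] [ 0.607  -0.2009  0.2296]
top [[ 0.0132 -0.9992 -0.0382]
 [-0.9922 -0.0084 -0.1242]
 [ 0.1238  0.0395 -0.9915]] [-0.2586  0.5084  0.908 ]
prop_grip 0.97 [334.6, 200.9] 629 [ 0.51   -0.2864  0.1015] [ 0.4137 -0.3699 -0.0027] [ 0.5421 -0.2626  0.1147]
 s 0.84 [335.5, 200.3] [ 0.5074 -0.2847  0.1017]
hood_bar 0.82 [278.8, 137.9] 4158 [ 0.598  -0.1912  0.2137] [ 0.577  -0.2775 -0.0029] [ 0.7127 -0.0884  0.3139]
 s 0.59 [279.8, 137.1] [ 0.5993 -0.1905  0.214 ]
prop 0.86 [332.5, 197.6] 587 [ 0.5096 -0.2844  0.1018] [ 0.4136 -0.3687
[... 170 characters left out ...]
8  -0.1913  0.2136] [ 0.5771 -0.277  -0.0026] [ 0.7021 -0.0884  0.3139]
 s 0.83 [276.0, 138.4] [ 0.5974 -0.184   0.2128]
{'time_s': 0.9, 'joints': array([-56.1738,  22.036 ,   0.4521,  -0.0015, -68.4115, -14.8182]), 'joint_velocities': array([ 0.0089,  0.0018,  0.004 , -0.0018,  0.1495, -0.0368]), 'effort': array([ -0.0005, -39.0454,  18.7624,   4.2245,   0.0155,  -0.    ]), 'tcp_pos': array([ 0.2036, -0.5909,  0.2416]), 'ee_rot': array([[-0.9455, -0.3257,  0.0001],
       [-0.3257,  0.9455, -0.0001],
       [-0.    , -0.0001, -1.    ]]), 'wrist_force': array([ 0.3064,  0.3097, -0.4076]), 'moment': array([ 0.0219,  0.0234, -0.0192]), 'gripper_force': 0.0, 'gripper_width': 1.0001616234511737}
```

Run:
```python
import cv2
a=cv2.imread("pics/side0.png")[80:330,160:460]; b=cv2.imread("pics/top0.png")[60:300,180:440]
cv2.imwrite("pics/c1.png",cv2.resize(a,None,fx=2.4,fy=2.4,interpolation=2)); cv2.imwrite("pics/c2.png",cv2.resize(b,None,fx=2.5,fy=2.5,interpolation=2))
```

```text
(no output)
```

View pics/c1.png

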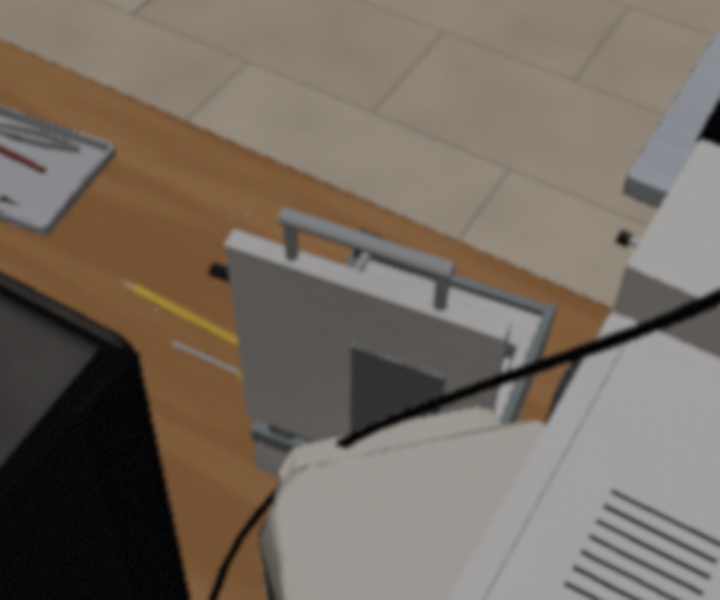

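View pics/c2.png

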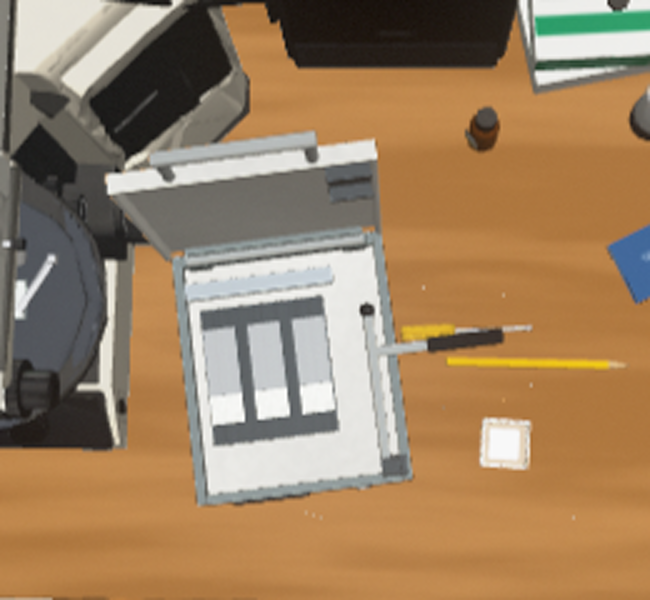

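The first picture is a side crop: the hood seen from behind, with the bar along its top (crop 285,215 to 450,270) and the grip just visible at (218,270). The second is a top crop: black grip at (466,340), which is full pixel (366,196), tip at (367,310), bar from (152,158) to (316,138). It also shows the socket at (350,183).

Run:
```python
from h import *
np.set_printoptions(precision=4,suppress=True)
c=capture("top"); s=capture("side")
g=cv2.cvtColor(c["frame"],cv2.COLOR_RGB2GRAY)
def blob(u0,u1,v0,v1,th,dark=True):
    m=np.zeros(g.shape,bool); m[v0:v1,u0:u1]=(g[v0:v1,u0:u1]<th); return m
m=blob(345,388,185,206,55); m&=cloud is not None
P=cloud(c,m); k=P[:,2]>0.06; P=P[k]; print("grip",len(P),P.mean(0),P.min(0),P.max(0)); q=P[:,:2]-P[:,:2].mean(0); w,V=np.linalg.eigh(q.T@q); print(V[:,1], np.ptp(q@V[:,1]))
m=blob(322,334,178,190,60); P=cloud(c,m); print("tip",len(P),np.median(P,0))
# bar in top: pixels with z>0.29
m=np.zeros(g.shape,bool); m[105:140,225:335]=True
P=cloud(c,m); Q=P[P[:,2]>0.27]; print(len(Q),Q[:,2].max(), np.percentile(Q[:,2],[5,25,50,75,95]))
B=P[P[:,2]>0.298]; print("bar top",len(B),B.mean(0),B.min(0),B.max(0)); q=B-B.mean(0); print(np.linalg.svd(q,full_matrices=False)[2][0])
# scanner rim corners (top crop): front-left(203,503) front-right(410,475) right back (382,235)
for n,(x,y) in dict(fl=(203,500),fr=(408,474),br=(381,240),bl=(178,262),hl=(112,180),hr=(374,148)).items():
    try: print(n,world(c,180+x/2.5,60+y/2.5))
    except Exception as e: print(n,e)
m=np.zeros(g.shape,bool); m[80:330,160:460]=True
P=cloud(s,m); Q=P[(P[:,2]>0.305)&(P[:,2]<.36)&(P[:,0]>.5)&(P[:,0]<.7)&(P[:,1]>-.32)&(P[:,1]<-.05)]; print("side bar",len(Q),Q.mean(0),Q.min(0),Q.max(0))
m[:]=False; m[188:200,246:258]=True
gs=cv2.cvtColor(s["frame"],cv2.COLOR_RGB2GRAY); P=cloud(s,m&(gs<60)); print("side grip",len(P),np.median(P,0),P.min(0),P.max(0))
```

```text
grip 79 [ 0.5169 -0.348   0.1043] [ 0.5097 -0.3668  0.0997] [ 0.524  -0.314   0.1085]
[-0.1664  0.9861] 0.05383353358071495
tip 12 [ 0.5384 -0.2656  0.1087]
1340 0.3141654429092373 [0.2727 0.2741 0.2755 0.3093 0.3122]
bar top 463 [ 0.5988 -0.1922  0.3101] [ 0.5888 -0.2417  0.2987] [ 0.61   -0.1422  0.3142]
[-0.1353  0.9908 -0.0022]
fl [ 0.3929 -0.1406  0.069 ]
fr [ 0.4151 -0.3003  0.0689]
br [ 0.601  -0.2775  0.0681]
bl [ 0.582  -0.1149  0.0695]
hl [ 0.5907 -0.1123  0.274 ]
hr [ 0.6978 -0.2697  0.0022]
side bar 1481 [ 0.632  -0.1179  0.3254] [ 0.5365 -0.2426  0.305 ] [ 0.7    -0.05    0.3599]
side grip 42 [ 0.5234 -0.3634  0.1041] [ 0.4602 -0.4257  0.0001] [ 0.5281 -0.3548  0.1085]
```

Request:
drive_tool --pt "100 15 10 0 0 0 0.124" --pt "100 28 22 0 0 0 0.124" --pt "100 28 22 0 0 0 0.124" --pt "100 28 22 0 0 0 0.124" --pt "100 28 22 0 0 0 0.124"

```text
time_s: 1.42
tcp_pos: [0.3315, -0.4919, 0.2417]
ee_rot: [[-0.576, -0.818, 0.0], [-0.818, 0.576, -0.0], [0.0, -0.0, -1.0]]
wrist_force: [0.4, -0.9, -0.2]
gripper_width: 1.005
gripper_force: 0.0
```

Run:
```python
from h import *
np.set_printoptions(precision=3,suppress=True)
for n in("top","side"):
    c=capture(n); P=cloud(c,np.ones(c["z_map"].shape,bool))
    # scanner coords relative to bar
    d=P[:,:2]-[.599,-.192]; sx=d@[.991,.135]; sy=d@[-.135,.991]
    for a,b in((-.12,-.06),(-.06,-.02),(.02,.06),(.06,.09),(.09,.13),(.13,.18)):
        k=(sx>a)&(sx<b)
        print(n,a,b,[(lo, round(float(np.percentile(P[k&(sy>lo)&(sy<lo+.04),2],98)),3) if (k&(sy>lo)&(sy<lo+.04)).sum()>5 else None) for lo in(-.1,-.06,-.02,.02,.06)])
    k=(abs(sy)<.12)&(abs(sx)<.035)&(P[:,2]>.11)&(P[:,2]<.265)
    A=np.c_[P[k,2],np.ones(k.sum())]; r=np.linalg.lstsq(A,sx[k],rcond=None)
    print("hood plane sx=",r[0],k.sum(),"at z .085",r[0]@[.085,1], "resid",np.std(A@r[0]-sx[k]))
s=sense();print(s["tcp_pos"],s["ee_rot"][:,1])
```

```text
top -0.12 -0.06 [(-0.1, 0.109), (-0.06, 0.066), (-0.02, 0.066), (0.02, 0.066), (0.06, 0.072)]
top -0.06 -0.02 [(-0.1, 0.072), (-0.06, 0.07), (-0.02, 0.07), (0.02, 0.07), (0.06, 0.072)]
top 0.02 0.06 [(-0.1, 0.003), (-0.06, None), (-0.02, None), (0.02, None), (0.06, 0.282)]
top 0.06 0.09 [(-0.1, 0.003), (-0.06, None), (-0.02, None), (0.02, 0.286), (0.06, 0.299)]
top 0.09 0.13 [(-0.1, 0.004), (-0.06, 0.003), (-0.02, 0.283), (0.02, 0.302), (0.06, 0.355)]
top 0.13 0.18 [(-0.1, 0.339), (-0.06, 0.338), (-0.02, 0.289), (0.02, 0.302), (0.06, 0.302)]
hood plane sx= [ 0.    -0.002] 2402 at z .085 -0.0018397588755320491 resid 0.005134390579248664
side -0.12 -0.06 [(-0.1, None), (-0.06, None), (-0.02, None), (0.02, None), (0.06, 0.073)]
side -0.06 -0.02 [(-0.1, None), (-0.06, None), (-0.02, None), (0.02, None), (0.06, None)]
side 0.02 0.06 [(-0.1, 0.004), (-0.06, 0.004), (-0.02, None), (0.02, None), (0.06, None)]
side 0.06 0.09 [(-0.1, 0.004), (-0.06, 0.004), (-0.02, None), (0.02, 0.286), (0.06, 0.302)]
side 0.09 0.13 [(-0.1, 0.004), (-0.06, 0.004), (-0.02, 0.285), (0.02, 0.316), (0.06, 0.359)]
side 0.13 0.18 [(-0.1, 0.423), (-0.06, 0.416), (-0.02, 0.294), (0.02, 0.303), (0.06, 0.303)]
hood plane sx= [ 0.028 -0.   ] 4965 at z .085 0.002052610783364532 resid 0.0025797539973803456
[ 0.334 -0.49   0.242] [-0.819  0.574 -0.001]
```

Request:
drive_tool --pt "100 31 25 0 0 0 0.124" --pt "100 31 25 0 0 0 0.124" --pt "100 31 25 0 0 0 0.124" --pt "100 31 24 0 0 0 0.124" --pt "100 31 24 0 0 0 0.124"

```text
time_s: 1.93
tcp_pos: [0.4865, -0.369, 0.2418]
ee_rot: [[0.006, -1.0, 0.0], [-1.0, -0.006, -0.0], [0.0, -0.0, -1.0]]
wrist_force: [0.0, -0.4, -0.1]
gripper_width: 1.0
gripper_force: 0.0
```

Request:
drive_tool --pt "100 31 24 -10 0 0 0.124" --pt "100 0 0 -20 0 0 0" --pt "100 0 0 0 0 0 0"

```text
time_s: 2.18
tcp_pos: [0.5161, -0.3435, 0.2074]
ee_rot: [[0.126, -0.992, -0.007], [-0.992, -0.126, 0.004], [-0.005, 0.006, -1.0]]
wrist_force: [-1.7, -0.1, -1.1]
gripper_width: 1.003
gripper_force: 0.0
```

Run:
```python
from h import *
np.set_printoptions(precision=4,suppress=True)
s=sense();print(s["tcp_pos"],s["ee_rot"],s["joints"])
c=capture("top"); save(c,"t1")
a=c["frame"][60:300,180:440,::-1]; cv2.imwrite("pics/c3.png",cv2.resize(a,None,fx=2.5,fy=2.5,interpolation=2))
```

```text
[ 0.5161 -0.3435  0.2074] [[ 0.1261 -0.992  -0.0065]
 [-0.992  -0.1261  0.0041]
 [-0.0049  0.006  -1.    ]] [-18.7561  23.17    -2.8087  -0.111  -64.4499  26.0501]
```

View pics/c3.png

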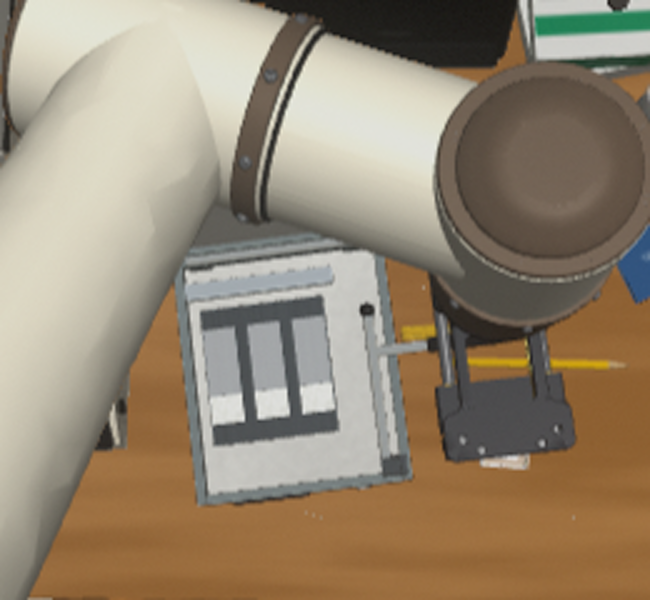

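The picture shows the gripper over the grip and lined up with it, with the forearm passing above the hood. I'll check the forearm's height over the hood before going down.

Run:
```python
from h import *
np.set_printoptions(precision=3,suppress=True)
c=capture("top")
for x,y in((340,110),(300,120),(280,190),(380,150),(420,240),(200,60),(100,150),(540,160)): print(x,y,world(c,180+x/2.5,60+y/2.5))
s=capture("side"); save(s,"s1")
```

```text
340 110 [ 0.543 -0.268  0.537]
300 120 [ 0.539 -0.253  0.535]
280 190 [ 0.516 -0.244  0.519]
380 150 [ 0.528 -0.283  0.536]
420 240 [ 0.497 -0.299  0.518]
200 60 [ 0.562 -0.214  0.539]
100 150 [ 0.519 -0.183  0.563]
540 160 [ 0.517 -0.341  0.559]
```

View pics/s1.png

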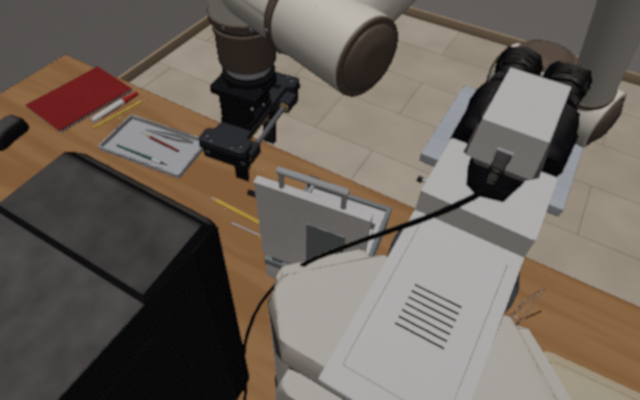

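The gripper hangs clear above the grip (seen at 240,165), and the forearm stays above and in front of the hood. Going down and closing.

Request:
drive_tool --pt "100 0 -2 -30 0 0 0" --pt "100 0 0 -30 0 0 0" --pt "100 0 0 -25 0 0 0" --pt "100 0 0 -18 0 0 0" --pt "100 0 0 0 0 0 0"

```text
time_s: 2.75
tcp_pos: [0.5136, -0.3483, 0.1056]
ee_rot: [[0.121, -0.993, -0.006], [-0.993, -0.121, 0.003], [-0.004, 0.006, -1.0]]
wrist_force: [-1.0, 0.5, -0.2]
gripper_width: 0.998
gripper_force: 0.0
```

Request:
drive_tool --pt "0 0 0 0 0 0 0" --pt "0 0 0 0 0 0 0" --pt "0 0 0 0 0 0 0" --pt "0 0 0 0 0 0 0" --pt "0 0 0 0 0 0 0"

```text
time_s: 3.17
tcp_pos: [0.5172, -0.3482, 0.11]
ee_rot: [[0.125, -0.992, 0.002], [-0.992, -0.125, -0.001], [0.001, -0.002, -1.0]]
wrist_force: [0.7, 1.1, 0.2]
gripper_width: 0.703
gripper_force: 0.0
```

Request:
drive_tool --pt "0 0 0 -6 0 0 0" --pt "0 0 0 0 0 0 0" --pt "0 0 0 0 0 0 0" --pt "0 0 0 0 0 0 0" --pt "0 0 0 0 0 0 0"

```text
time_s: 3.58
tcp_pos: [0.5167, -0.3479, 0.1025]
ee_rot: [[0.125, -0.992, -0.0], [-0.992, -0.125, -0.0], [0.0, 0.0, -1.0]]
wrist_force: [-0.6, -0.3, -0.3]
gripper_width: 0.324
gripper_force: 0.0
```

Request:
drive_tool --pt "0 0 0 0 0 0 0" --pt "0 0 0 0 0 0 0" --pt "0 0 0 0 0 0 0" --pt "0 0 0 0 0 0 0" --pt "0 0 0 0 0 0 0"

```text
time_s: 4.0
tcp_pos: [0.5187, -0.3478, 0.103]
ee_rot: [[0.125, -0.992, 0.004], [-0.992, -0.125, -0.001], [0.002, -0.004, -1.0]]
wrist_force: [5.3, 1.5, -1.9]
gripper_width: 0.123
gripper_force: 30.0
```

Request:
drive_tool --pt "0 -4.3 -0.6 17 0 0 0" --pt "0 -7.6 -1 15.8 0 0 0" --pt "0 -10.5 -1.4 14 0 0 0" --pt "0 -11.7 -1.6 10.6 0 0 0" --pt "0 0 0 0 0 0 0"

```text
time_s: 4.42
tcp_pos: [0.484, -0.3527, 0.1634]
ee_rot: [[0.125, -0.992, 0.007], [-0.992, -0.125, -0.002], [0.003, -0.007, -1.0]]
wrist_force: [4.9, 5.3, 7.1]
gripper_width: 0.128
gripper_force: 30.0
```

Request:
drive_tool --pt "0 -2.8 -0.4 2 0 0 0" --pt "0 0 0 0 0 0 0" --pt "0 0 0 0 0 0 0"

```text
time_s: 4.67
tcp_pos: [0.4833, -0.3528, 0.164]
ee_rot: [[0.126, -0.992, 0.008], [-0.992, -0.126, -0.002], [0.003, -0.008, -1.0]]
wrist_force: [6.2, 4.6, 6.5]
gripper_width: 0.126
gripper_force: 30.0
```

Run:
```python
from h import *
np.set_printoptions(precision=4,suppress=True)
c=capture("top"); g=cv2.cvtColor(c["frame"],cv2.COLOR_RGB2GRAY)
P=cloud(c,np.ones(g.shape,bool)); gg=g[c["z_map"]>0]
o=np.array([.430,-.353]); d=P[:,:2]-o; sx=d@[.991,.135]; sy=d@[-.135,.991]
k=(sy>.04)&(sy<.095)&(sx>.02)&(sx<.13)&(P[:,2]>.105)&(P[:,2]<.21)
for z0 in np.arange(.105,.2,.01):
    q=k&(P[:,2]>=z0)&(P[:,2]<z0+.01)
    if q.sum(): print(round(z0,3),q.sum(),sx[q].mean(),sy[q].mean(),gg[q].mean(), np.arctan2(P[q,2].mean()-.088,sx[q].mean()))
```

```text
0.115 12 0.02241019523776019 0.07075873046871471 135.25 0.9878752992644203
0.125 19 0.028814456764215287 0.0704850242990612 140.10526315789474 0.9662950305295378
0.135 19 0.035702142673447915 0.07091520242909641 137.0 0.9739159071154316
0.145 20 0.042581754346012676 0.07031149364955368 142.15 0.9659783595160735
0.155 88 0.05080082738038672 0.057672395809941296 153.8409090909091 0.9571494866398713
0.165 19 0.05670770298668219 0.0704478208415898 140.1578947368421 0.9633312554386168
0.175 21 0.06469957853448428 0.07074132673079855 116.42857142857143 0.9554877542293349
0.185 30 0.06952476536774994 0.07047329491814477 63.46666666666667 0.9594289528342851
```

Request:
drive_tool --pt "50 0 0 0 0 0 0" --pt "50 0 0 0 0 0 0" --pt "50 0 0 0 0 0 0" --pt "50 0 0 0 0 0 0" --pt "50 0 0 0 0 0 0"

```text
time_s: 5.13
tcp_pos: [0.4784, -0.3528, 0.1609]
ee_rot: [[0.124, -0.992, -0.003], [-0.992, -0.124, 0.001], [-0.002, 0.003, -1.0]]
wrist_force: [0.0, 0.2, 0.4]
gripper_width: 0.421
gripper_force: 0.0
```

Request:
drive_tool --pt "50 0 0 10 0 0 0" --pt "50 0 0 30 0 0 0" --pt "100 0 0 40 0 0 0" --pt "100 0 0 40 0 0 0" --pt "100 0 0 40 0 0 0"

```text
time_s: 5.55
tcp_pos: [0.4788, -0.3529, 0.3243]
ee_rot: [[0.124, -0.992, -0.001], [-0.992, -0.124, -0.0], [0.0, 0.001, -1.0]]
wrist_force: [-0.6, -0.2, 0.5]
gripper_width: 0.646
gripper_force: 0.0
```

Request:
drive_tool --pt "100 0 0 40 0 0 0" --pt "100 0 0 40 0 0 0" --pt "100 0 0 0 0 0 0" --pt "100 0 0 0 0 0 0"

```text
time_s: 5.88
tcp_pos: [0.4798, -0.3533, 0.4057]
ee_rot: [[0.124, -0.992, 0.006], [-0.992, -0.124, -0.003], [0.004, -0.006, -1.0]]
wrist_force: [0.3, -0.3, -0.8]
gripper_width: 0.937
gripper_force: 0.0
```

Run:
```python
from h import *
np.set_printoptions(precision=3,suppress=True)
s=capture("side"); 
for p in((520,110),(490,180),(540,60),(500,230),(440,200),(420,310),(330,300),(400,220),(600,100),(610,40)): print(p,world(s,*p))
c=capture("top"); save(c,"t2"); save(s,"s2")
P=cloud(c,np.ones((400,640),bool)); gg=cv2.cvtColor(c["frame"],cv2.COLOR_RGB2GRAY)[c["z_map"]>0]
d=P[:,:2]-np.array([.430,-.353]); sx=d@[.991,.135]; sy=d@[-.135,.991]
k=(sy>.06)&(sy<.085)&(sx>.02)&(sx<.1)&(P[:,2]>.13)&(P[:,2]<.21); print("prop",k.sum(),np.arctan2(P[k,2].mean()-.088,sx[k].mean()))
k=(sy>.04)&(sy<.25)&(sx>.12)&(sx<.2)&(P[:,2]>.2)&(P[:,2]<.33); print("hood",k.sum(),P[k].mean(0) if k.sum() else 0)
st=sense(); print(st["tcp_pos"],st["ee_rot"],st["joints"],st["gripper_width"])
```

```text
(520, 110) [0.558 0.003 0.48 ]
(490, 180) [0.639 0.005 0.459]
(540, 60) [ 0.333 -0.003  0.404]
(500, 230) [0.593 0.035 0.355]
(440, 200) [ 0.593 -0.034  0.361]
(420, 310) [ 0.715 -0.003  0.335]
(330, 300) [ 0.735 -0.091  0.301]
(400, 220) [ 0.356 -0.122  0.001]
(600, 100) [0.091 0.115 0.226]
(610, 40) [0.127 0.077 0.354]
prop 156 0.9614702133813788
hood 908 [ 0.593 -0.152  0.244]
[ 0.479 -0.353  0.401] [[ 0.124 -0.992 -0.001]
 [-0.992 -0.124  0.001]
 [-0.001  0.001 -1.   ]] [-20.791  15.61   13.472  -0.036 -87.949  27.936] 0.9768523171852238
```

View pics/t2.png

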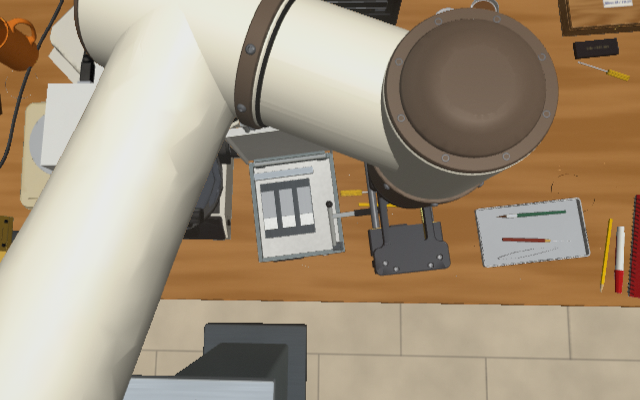

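View pics/top0.png

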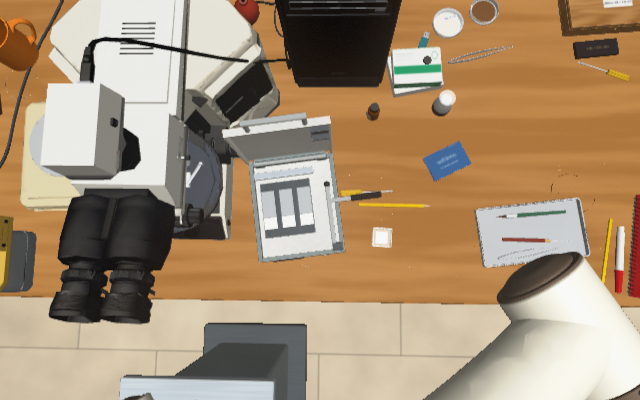

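Run:
```python
from h import *
np.set_printoptions(precision=3,suppress=True)
s=capture("side"); print(s["fx"])
P=cloud(s,np.ones((400,640),bool))
# tallest points per x,y cell, microscope zone
for x0 in np.arange(.25,.75,.05):
    print(round(x0,2),[ (round(float(np.percentile(q,97)),2) if len(q)>5 else 0) for y0 in np.arange(-.16,.14,.04) for q in [P[(P[:,0]>x0)&(P[:,0]<x0+.05)&(P[:,1]>y0)&(P[:,1]<y0+.04),2]]])
c=capture("top")
for p in((300,50),(160,30),(120,120),(60,300),(470,90),(240,120)): print(p,world(c,*p))
```

```text
476.2876782152959
0.25 [0, 0, 0, 0, 0, 0, 0, 0]
0.3 [0.0, 0.0, 0.41, 0.41, 0.41, 0.41, 0.0, 0.0]
0.35 [0.07, 0.0, 0.4, 0.41, 0.41, 0.41, 0, 0.02]
0.4 [0.07, 0.0, 0.4, 0.4, 0, 0.4, 0, 0.03]
0.45 [0.07, 0, 0.38, 0.48, 0.48, 0.38, 0, 0.04]
0.5 [0.07, 0.18, 0.37, 0.48, 0.48, 0.43, 0.18, 0]
0.55 [0.31, 0.28, 0.36, 0.48, 0.48, 0.43, 0.18, 0]
0.6 [0.31, 0.29, 0.34, 0.34, 0.46, 0.34, 0.28, 0]
0.65 [0.32, 0.36, 0.4, 0.45, 0.34, 0.34, 0.3, 0.3]
0.7 [0.3, 0.3, 0.33, 0.34, 0.34, 0.33, 0.3, 0.3]
(300, 50) [ 0.505 -0.269  0.727]
(160, 30) [ 0.516 -0.194  0.729]
(120, 120) [ 0.466 -0.176  0.73 ]
(60, 300) [ 0.374 -0.156  0.735]
(470, 90) [ 0.474 -0.35   0.75 ]
(240, 120) [ 0.479 -0.23   0.687]
```

The microscope fills y > -0.08, with its top at z 0.41 to 0.48. I'll tilt the tool 0.4 rad back towards the robot and grip the right part of the bar, so the forearm stays clear.

Request:
drive_tool --pt "100 17 26 10 0.011 -0.079 0" --pt "100 18 26 0 0.011 -0.079 0" --pt "100 17 26 0 0.011 -0.079 0" --pt "100 18 26 -8 0.011 -0.079 0" --pt "100 17 27 -8 0.011 -0.079 0"

```text
time_s: 6.5
tcp_pos: [0.5673, -0.2209, 0.3954]
ee_rot: [[0.125, -0.913, 0.388], [-0.992, -0.113, 0.054], [-0.006, -0.391, -0.92]]
wrist_force: [1.1, -0.2, -0.8]
gripper_width: 1.001
gripper_force: 0.0
```

Request:
drive_tool --pt "100 0 0 0 0 0 0" --pt "100 0 0 0 0 0 0"

```text
time_s: 6.67
tcp_pos: [0.5658, -0.2208, 0.3942]
ee_rot: [[0.128, -0.916, 0.381], [-0.992, -0.116, 0.055], [-0.006, -0.385, -0.923]]
wrist_force: [0.3, -0.2, 1.0]
gripper_width: 1.002
gripper_force: 0.0
```

Run:
```python
from h import *
np.set_printoptions(precision=4,suppress=True)
s=sense();print(s["tcp_pos"],s["ee_rot"],s["joints"])
c=capture("side"); save(c,"s3")
P=cloud(c,np.ones((400,640),bool)); d=P[:,:2]-[.599,-.192]; sx=d@[.991,.135]; sy=d@[-.135,.991]
k=(abs(sx)<.02)&(abs(sy)<.055)&(P[:,2]>.295)&(P[:,2]<.325); print(k.sum(),P[k].mean(0),np.percentile(P[k],[2,98],axis=0), np.percentile(sx[k],[2,50,98]),np.percentile(sy[k],[2,98]))
cv2.imwrite("pics/c4.png",cv2.resize(c["frame"][0:300,160:560,::-1],None,fx=2,fy=2))
```

```text
[ 0.5658 -0.2208  0.3942] [[ 0.1277 -0.9158  0.3807]
 [-0.9918 -0.1155  0.0546]
 [-0.006  -0.3846 -0.9231]] [ -9.4388   7.2355   1.6942  -7.5024 -62.9959  18.8467]
635 [ 0.6027 -0.1915  0.3099] [[ 0.5931 -0.2401  0.2967]
 [ 0.6112 -0.1444  0.3143]] [-0.0019  0.0044  0.0069] [-0.0492  0.0479]
```

View pics/c4.png

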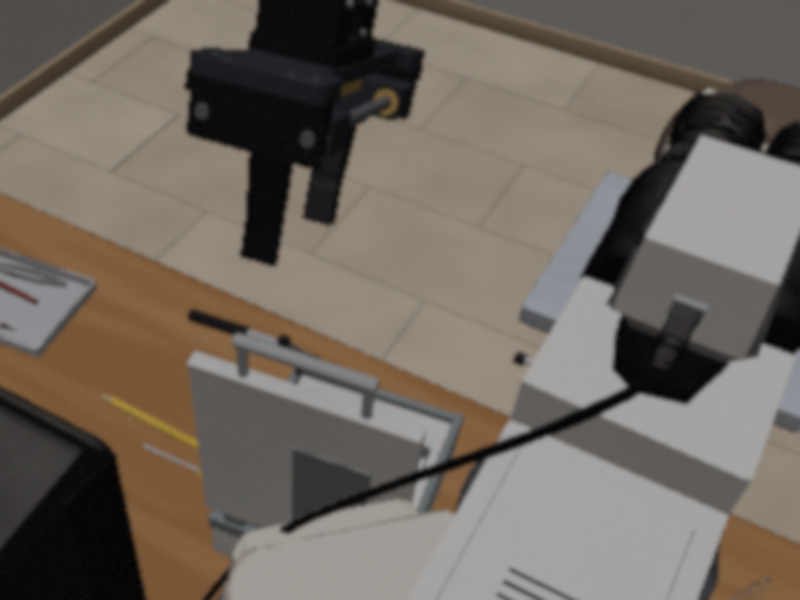

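The view shows the gripper centred over the right half of the bar (crop 240 to 375, 340 to 380). The rod is raised, with its tip seen at (285,342). Approaching the bar.

Request:
drive_tool --pt "100 10 1 -24 0 0 0" --pt "100 10 1 -24 0 0 0" --pt "100 9 1 -20 0 0 0" --pt "100 6 1 -14 0 0 0" --pt "40 0 0 0 0 0 0"

```text
time_s: 7.13
tcp_pos: [0.6011, -0.2184, 0.3089]
ee_rot: [[0.124, -0.918, 0.377], [-0.992, -0.112, 0.055], [-0.008, -0.381, -0.925]]
wrist_force: [-0.9, -0.0, -0.5]
gripper_width: 0.973
gripper_force: 0.0
```

Request:
drive_tool --pt "40 0 0 0 0 0 0" --pt "40 0 0 0 0 0 0" --pt "40 0 0 0 0 0 0" --pt "30 0 0 0 0 0 0" --pt "20 0 0 0 0 0 0"

```text
time_s: 7.55
tcp_pos: [0.6017, -0.2181, 0.3153]
ee_rot: [[0.125, -0.914, 0.386], [-0.992, -0.114, 0.053], [-0.004, -0.39, -0.921]]
wrist_force: [-0.5, 1.0, 0.0]
gripper_width: 0.626
gripper_force: 0.0
```

Request:
drive_tool --pt "0 0 0 0 0 0 0" --pt "0 0 0 0 0 0 0" --pt "0 0 0 0 0 0 0" --pt "0 0 0 0 0 0 0" --pt "0 0 0 0 0 0 0"

```text
time_s: 7.97
tcp_pos: [0.6017, -0.2179, 0.314]
ee_rot: [[0.126, -0.914, 0.385], [-0.992, -0.114, 0.054], [-0.005, -0.388, -0.922]]
wrist_force: [-0.2, 0.4, 0.1]
gripper_width: 0.247
gripper_force: 0.0
```

Request:
drive_tool --pt "0 0 0 0 0 0 0" --pt "0 0 0 0 0 0 0" --pt "0 0 0 0 0 0 0"

```text
time_s: 8.22
tcp_pos: [0.6018, -0.2179, 0.314]
ee_rot: [[0.126, -0.914, 0.385], [-0.992, -0.114, 0.054], [-0.005, -0.388, -0.921]]
wrist_force: [0.8, 0.8, -0.2]
gripper_width: 0.105
gripper_force: 30.0
```

Request:
drive_tool --pt "0 -14.3 -1.9 -0.3 0 0 0" --pt "0 -14.2 -1.9 -1.3 0 0 0" --pt "0 -14.2 -1.9 -2.2 0 0 0" --pt "0 -14 -1.9 -3.1 0 0 0" --pt "0 0 0 0 0 0 0"

```text
time_s: 8.63
tcp_pos: [0.5441, -0.2257, 0.309]
ee_rot: [[0.125, -0.913, 0.388], [-0.992, -0.114, 0.053], [-0.004, -0.391, -0.92]]
wrist_force: [-2.0, 1.8, 5.0]
gripper_width: 0.104
gripper_force: 30.0
```

Request:
drive_tool --pt "0 -13.8 -1.9 -4.1 0 0 0" --pt "0 -13.4 -1.8 -4.9 0 0 0" --pt "0 -13.1 -1.8 -5.8 0 0 0" --pt "0 -12.7 -1.7 -6.6 0 0 0" --pt "0 0 0 0 0 0 0"

```text
time_s: 9.05
tcp_pos: [0.4906, -0.2331, 0.2876]
ee_rot: [[0.126, -0.914, 0.386], [-0.992, -0.114, 0.052], [-0.004, -0.389, -0.921]]
wrist_force: [-7.1, 2.3, 9.4]
gripper_width: 0.1
gripper_force: 30.0
```

Request:
drive_tool --pt "0 -10.4 -1.4 -6.3 0 0 0" --pt "0 -10 -1.4 -6.8 0 0 0" --pt "0 -8.8 -1.2 -6.7 0 0 0" --pt "0 -8.5 -1.1 -7.1 0 0 0" --pt "0 0 0 0 0 0 0"

```text
time_s: 9.47
tcp_pos: [0.4515, -0.2383, 0.2597]
ee_rot: [[0.126, -0.916, 0.381], [-0.992, -0.115, 0.053], [-0.004, -0.385, -0.923]]
wrist_force: [-11.9, 0.9, 11.4]
gripper_width: 0.105
gripper_force: 30.0
```

Request:
drive_tool --pt "0 -2 0 2 0 0 0" --pt "0 0 0 0 0 0 0"

```text
time_s: 9.63
tcp_pos: [0.4522, -0.2382, 0.2605]
ee_rot: [[0.125, -0.915, 0.384], [-0.992, -0.114, 0.053], [-0.005, -0.388, -0.922]]
wrist_force: [-1.2, -1.6, 0.6]
gripper_width: 0.099
gripper_force: 30.0
```

Run:
```python
from h import *
np.set_printoptions(precision=4,suppress=True)
c=capture("side"); t=capture("top")
P=cloud(c,np.ones((400,640),bool)); d=P[:,:2]-[.599,-.192]; sx=d@[.991,.135]; sy=d@[-.135,.991]
k=(sx>-.14)&(sx<-.02)&(abs(sy)<.09)&(P[:,2]>.1)&(P[:,2]<.23)
r=np.polyfit(sx[k],P[k,2],1); print(k.sum(),r,"theta",-np.arctan(r[0]))
s=sense(); print(s["tcp_pos"],s["wrist_force"])
a=np.hstack([cv2.resize(c["frame"][60:260,180:420],None,fx=1.66,fy=1.66),cv2.resize(t["frame"][80:280,220:460],None,fx=1.66,fy=1.66)])
cv2.imwrite("pics/c5.png",a[:,:,::-1])
```

```text
8927 [-1.1452  0.0939] theta 0.8529883809452308
[ 0.4522 -0.2381  0.2606] [-3.2746 -3.6298  1.7954]
```

View pics/c5.png

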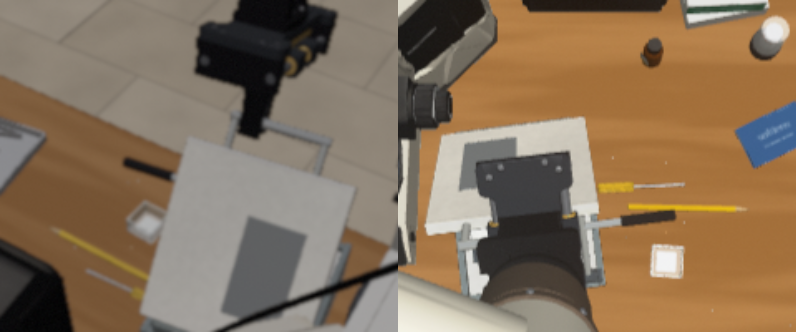

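The pictures show the hood at about 0.85 rad on the gripper and the rod still up, with its grip at (150,170) on the left and (650,218) on the right. Lowering on slowly.

Request:
drive_tool --pt "0 -3.3 -0.4 -2.9 0 0 0" --pt "0 -3.3 -0.4 -3 0 0 0" --pt "0 -3.2 -0.4 -3 0 0 0" --pt "0 -3.2 -0.4 -3.1 0 0 0" --pt "0 0 0 0 0 0 0"

```text
time_s: 10.15
tcp_pos: [0.4389, -0.2399, 0.2482]
ee_rot: [[0.125, -0.914, 0.385], [-0.992, -0.114, 0.053], [-0.004, -0.388, -0.922]]
wrist_force: [0.2, -3.7, -0.7]
gripper_width: 0.1
gripper_force: 30.0
```

Request:
drive_tool --pt "0 -2.4 -0.3 -2.4 0 0 0" --pt "0 -2.4 -0.3 -2.4 0 0 0" --pt "0 0 0 0 0 0 0"

```text
time_s: 10.4
tcp_pos: [0.4343, -0.2404, 0.2435]
ee_rot: [[0.125, -0.915, 0.385], [-0.992, -0.114, 0.053], [-0.005, -0.388, -0.922]]
wrist_force: [0.9, -5.7, -1.8]
gripper_width: 0.105
gripper_force: 30.0
```

```bash
cat > th.py <<'E'
from h import *
np.set_printoptions(precision=4,suppress=True)
c=capture("side"); t=capture("top")
P=cloud(c,np.ones((400,640),bool)); d=P[:,:2]-[.599,-.192]; sx=d@[.991,.135]; sy=d@[-.135,.991]
k=(sx>-.14)&(sx<-.02)&(abs(sy)<.09)&(P[:,2]>.1)&(P[:,2]<.23)
r=np.polyfit(sx[k],P[k,2],1); print(k.sum(),r,"theta",-np.arctan(r[0]))
P=cloud(t,np.ones((400,640),bool)); g=cv2.cvtColor(t["frame"],cv2.COLOR_RGB2GRAY)[t["z_map"]>0]
d=P[:,:2]-np.array([.430,-.353]); sx=d@[.991,.135]; sy=d@[-.135,.991]
k=(g<60)&(abs(sy)<.035)&(sx>0.02)&(sx<.11)&(P[:,2]>.09)&(P[:,2]<.2)
q=np.array([np.median(sx[k]),np.median(P[k,2])-.005]); print("grip",k.sum(),q,"prop",np.arctan2(q[1]-.085,q[0]))
s=sense(); print(s["time_s"],s["tcp_pos"],s["wrist_force"],s["gripper_width"])
E
python3 th.py
```

```text
9510 [-0.9173  0.0939] theta 0.7423135801265228
grip 167 [0.0517 0.1564] prop 0.9443436455865847
10.5 [ 0.4343 -0.2404  0.2435] [ 1.3102 -4.4219 -0.3138] 0.10160084687886026
```

Request:
drive_tool --pt "0 -1.1 0 -1.2 0 0 0" --pt "0 -1.1 0 -1.2 0 0 0" --pt "0 0 0 0 0 0 0" --pt "0 0 0 0 0 0 0"

```text
time_s: 10.83
tcp_pos: [0.4325, -0.2406, 0.2416]
ee_rot: [[0.125, -0.914, 0.385], [-0.992, -0.114, 0.052], [-0.004, -0.389, -0.921]]
wrist_force: [0.6, -5.9, -0.2]
gripper_width: 0.104
gripper_force: 30.0
```

Request:
drive_tool --pt "0 -0.8 0 -0.9 0 0 0" --pt "0 -0.7 0 -0.9 0 0 0" --pt "0 0 0 0 0 0 0" --pt "0 0 0 0 0 0 0"

```text
time_s: 11.17
tcp_pos: [0.4311, -0.2408, 0.2399]
ee_rot: [[0.125, -0.914, 0.386], [-0.992, -0.114, 0.052], [-0.003, -0.389, -0.921]]
wrist_force: [1.0, -6.3, -0.8]
gripper_width: 0.104
gripper_force: 30.0
```

```bash
python3 th.py
```

```text
9246 [-0.881   0.0938] theta 0.7221923879768383
grip 168 [0.0517 0.1565] prop 0.9445779785123706
11.2667 [ 0.4311 -0.2407  0.2399] [ 0.9753 -6.1823  0.0937] 0.10473422137744012
```

Request:
drive_tool --pt "0 -0.9 0 -1 0 0 0" --pt "0 -0.9 0 -1 0 0 0" --pt "0 0 0 0 0 0 0" --pt "0 0 0 0 0 0 0"

```text
time_s: 11.6
tcp_pos: [0.4306, -0.2408, 0.2394]
ee_rot: [[0.126, -0.913, 0.389], [-0.992, -0.115, 0.051], [-0.002, -0.393, -0.92]]
wrist_force: [2.9, -4.2, 3.8]
gripper_width: 0.101
gripper_force: 30.0
```

```bash
python3 th.py
```

```text
9241 [-0.8756  0.0939] theta 0.7191529413359443
grip 167 [0.0516 0.1568] prop 0.9476876784061513
11.7 [ 0.4306 -0.2408  0.2394] [ 1.8587 -6.4597  3.9143] 0.10530998978989864
```

The hood has met the rod: the force rose and the angle stopped at about 0.72. Releasing.

Request:
drive_tool --pt "50 0 0 0 0 0 0" --pt "50 0 0 0 0 0 0" --pt "50 0 0 0 0 0 0" --pt "50 0 0 0 0 0 0" --pt "50 0 0 0 0 0 0"

```text
time_s: 12.12
tcp_pos: [0.4279, -0.2392, 0.2365]
ee_rot: [[0.126, -0.916, 0.382], [-0.992, -0.113, 0.055], [-0.007, -0.386, -0.923]]
wrist_force: [0.1, 0.4, -0.4]
gripper_width: 0.397
gripper_force: 0.0
```

```bash
python3 th.py
```

```text
9252 [-0.878   0.0939] theta 0.7205048397386217
grip 167 [0.0516 0.1565] prop 0.945781909355633
12.2167 [ 0.4284 -0.2395  0.237 ] [-1.3851 -1.2098  0.1801] 0.45758393134733183
```

Free of contact and the hood is held. Retreating along the fingers.

Request:
drive_tool --pt "50 -4 -0.5 9 0 0 0" --pt "50 -7 -1 16 0 0 0" --pt "50 -8 -2 26 0 0 0" --pt "50 -8 -4 28 0 0 0" --pt "50 0 0 0 0 0 0"

```text
time_s: 12.63
tcp_pos: [0.4031, -0.2494, 0.324]
ee_rot: [[0.126, -0.91, 0.394], [-0.992, -0.116, 0.047], [0.003, -0.397, -0.918]]
wrist_force: [-0.5, -0.1, 0.7]
gripper_width: 0.501
gripper_force: 0.0
```

Request:
drive_tool --pt "50 0 -5 25 0 0 0" --pt "50 0 -5 20 0 0 0" --pt "50 0 0 0 0 0 0" --pt "50 0 0 0 0 0 0"

```text
time_s: 12.97
tcp_pos: [0.4021, -0.2577, 0.3633]
ee_rot: [[0.125, -0.913, 0.387], [-0.992, -0.114, 0.053], [-0.004, -0.391, -0.921]]
wrist_force: [0.2, -0.1, -0.2]
gripper_width: 0.499
gripper_force: 0.0
```

```bash
python3 th.py; python3 -c "
from station import *
print(finish_job())"
```

```text
9247 [-0.8785  0.0938] theta 0.7207924606313417
grip 177 [0.0515 0.1566] prop 0.9465756175078028
13.0667 [ 0.4014 -0.2571  0.3611] [-0.08    0.3634 -0.1764] 0.49871763377877326
the job is handed in; nothing more can be done
None
```

I handed the job in: the hood rests on the raised prop rod (hood measured at about 0.72 rad, prop about 0.95 rad), the gripper is clear, and it took about 13 s; the hand-in returned no verdict.

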